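Put the lap spindle's cones and clamp nut back in their tray

ROBOT

A 6-joint arm with a two-finger parallel gripper is mounted at the origin on the work surface. World frame = base frame: x ahead of the robot, y to its left, z up, the work surface at z = 0. Lengths are in m, angles in rad, forces in N, time in s.
With the tool pointing down it reaches from about 0.35 to 0.8 m from the base axis. Payload 7.3 kg.
Tool frame: the origin (TCP) lies on the front face of the gripper's body, between the roots of the fingers; the fingertips stand 73 mm ahead of it and the grasp point (between the pads) lies 54 mm ahead of it (robot.tcp_to_grasp is the distance from the TCP to the grasp point, in m); z points along the fingers, y is the line along which they close (so a half turn about z gives the same grasp; the last joint's range is limited). The gripper opens to 85 mm and grips with 20 to 120 N. Pads are 22 mm wide; open, the fingers measure 114 mm over their backs; the gripper's body (76 mm by 85 mm) begins 54 mm behind the grasp point. The pads swing forward as they close: fully open they stand 13 mm farther back than shut.
Start: joints at [0.957, 0.342, 1.524, -0, 1.275, -0.146], TCP at [0.237, 0.469, 0.304] pointing down, gripper open.
Joint ranges: [-2.53, 2.53], [-0.77, 2.02], [0.04, 2.7], [-1, 4.14], [0.28, 2.66], [-3.11, 3.11]. Speed limits (rad/s): [2.57, 2.57, 3.14, 3.14, 3.14, 3.14].

INTERFACE

Orientations are given as [roll, pitch, yaw] about the fixed x, y, z axes, in that order (R = Rz(yaw) Ry(pitch) Rx(roll)).
In Python, from plant import robot gives the robot as it stands.
- The arm moves only by the shell command python3 drive.py FILE [OPENING] [FORCE], which reads ROWS from the file FILE. ROWS is a JSON list that holds a single list of rows (three levels of brackets), with 1 to 8 rows, each of 6 numbers: dx, dy, dz in shares of the most that a row can go, 1 being 50 mm, then a rotation vector rx, ry, rz in rad; each row shifts and turns the commanded pose from where the row before left it, along the tool's axes as they then stand; what a row does not reach is not made up. A row lasts 1/10 s, in which the tool goes at most 0.05 m and 0.15 rad, less where a joint would pass 70% of its speed; a pose out of reach is approached as far as the arm can. OPENING is the finger opening in m, set as the command begins (- or left out keeps the last). The fingers move at their own pace and stop on an object; FORCE is the grip in N (left out, the last holds). Time passes only in rows, so rows that do not move let the fingers close. It prints the time, the measured TCP pose, the force, the opening and the grip force at its end. Input that does not fit is refused with a message, and nothing moves.
- robot.read_state(): the state, without advancing time (a new reading comes with each control period).
- robot.read_camera(name): name is "side" or "top"; returns a dict with "img" (384x512x3 uint8, blue, green, red), "mtx" (3x3 intrinsics, pixels), "extrinsics" (4x4, takes a point from world to camera coordinates). Camera axes: x right, y down, z forward; pixel columns grow to the right and rows downward; lengths in m; the calibration is good to about 2 mm. A picture is of the moment at which its call begins. There is no depth.
- robot.close_job(): hands the job in; it is judged then, once.
The state is a dict: "time_s": time; "q": joint angles; "dq": joint speeds; "joint_torque": joint torques, N m; "tool_pos": TCP position; "tcp_rot": TCP orientation; "ft_force": force on the tool from outside, world axes, zero at the start; "ft_torque": the same for the moment, N m; "gripper_width": finger opening in m; "finger_force": force on a finger pad.
Only numpy, scipy, OpenCV 4.12 (cv2) and the standard library are available. Lean on these libraries where they do the work, as an engineer would, in place of code of your own. Each camera call takes 0.05 s, during which the arm holds its last target. There are 200 camera calls.

TASK

The laps have been changed: put the spindle kit back in its tray. Stand the large centring cone in the wider bay, set the medium cone loosely over its nose and the small cone loosely over the medium one, each upright and just resting by its own weight (do not press them down, tapers jam), and lay the round knurled clamp nut flat in the narrower bay. Leave the straight-sided collar and the hexagon nut where they are: they belong to another machine.

Things in the scene. Friction and masses are not known exactly. Their poses are not given: they have to be found in the camera images.
- cone_large: Brass centring cone, largest of three, wide end down: skirt tapers from 68 mm diameter to 46 mm at height 44 mm, chamfer to 50 mm, then a plain neck (the grip), diameter 34 mm, to the flat top at 64 mm. Dark 13 mm spindle hole in the top. 300 g. Origin: centre of underside, z up.
- cone_medium: Brass centring cone, middle size, wide end down: skirt tapers from 60 mm diameter to 40 mm at height 40 mm, chamfer to 46 mm, then a plain neck (the grip), diameter 27 mm, to the flat top at 60 mm. Hollow: mouth 54 mm, 39 mm deep; on the large cone its underside rests 24 to 32 mm above that one's, self-centring from 7 mm off. 240 g. Origin: centre of underside, z up.
- cone_small: Brass centring cone, smallest, wide end down: skirt tapers from 52 mm diameter to 34 mm at height 36 mm, chamfer to 42 mm, then a plain neck (the grip), diameter 23 mm, to the flat top at 56 mm. Hollow: mouth 46 mm, 35 mm deep; on the medium cone its underside rests 24 to 32 mm above that one's, self-centring from 7 mm off. 170 g. Origin: centre of underside, z up.
- clamp_nut: Round brass clamp nut with a knurled rim, 46 mm diameter, 22 mm high, lying flat with its 18 mm hole upward. Origin at the centre of its underside, z up; yaw means nothing. About 200 g.
- tray: Grey sheet-metal tray, fixed to the bench, 138 mm (x) by 238 mm (y); walls 30 mm high, 4 mm thick, floor 4 mm. A cross wall leaves a wider bay for the cones (inside 130 by 126 mm, centre x 0, y +52 mm) and a narrower bay for the nut (130 by 100 mm, centre x 0, y -65 mm). Wire handles reach 17 mm beyond both y ends. Origin: centre of underside, z up; any yaw.
- straight_collar: Look-alike, to be left alone: brass spacing collar with straight sides, a plain cylinder 58 mm in diameter up to a flat shoulder at 46 mm, then a neck of 27 mm diameter up to 60 mm with the same dark hole; no taper. Origin at the centre of its underside, z up.
- hex_nut: Look-alike, to be left alone: brass hexagon nut, 46 mm across flats, 22 mm high, lying flat with an 18 mm hole. Origin at the centre of its underside, z up.

How it is judged:
At the end, for the whole second after the job is handed in: Large cone upright on the wider bay's floor; medium over it, small over medium, each within 8 mm of coaxial, within 0.15 rad of upright, its underside 18 to 38 mm above that of the cone below; clamp nut flat on the narrower bay's floor; all released and at rest (x of cone_large in the frame of tray between -0.035 and 0.035 m and y of cone_large in the frame of tray between 0.017 and 0.087 m and z of cone_large in the frame of tray between 0 and 0.01 m and horizontal distance between cone_medium and cone_large below 0.008 m and z of cone_medium in the frame of cone_large between 0.018 and 0.038 m and horizontal distance between cone_small and cone_medium below 0.008 m and z of cone_small in the frame of cone_medium between 0.018 and 0.038 m and x of clamp_nut in the frame of tray between -0.045 and 0.045 m and y of clamp_nut in the frame of tray between -0.095 and -0.035 m and z of clamp_nut in the frame of tray between 0 and 0.012 m and angle between each of cone_large, cone_medium, cone_small, clamp_nut's own z axis and vertical below 0.15 rad and linear speed of each of cone_large, cone_medium, cone_small, clamp_nut below 0.02 m/s); the robot touches nothing.
It fails at once if the straight collar or the hexagon nut is moved more than 20 mm (distance of any of straight_collar, hex_nut from where it was at the start of the episode above 0.02 m).
It fails at once if a cone touched by the gripper is pressed on to the cone below so that they jam: over 80 N summed round the taper, some 30 N of push ((contact force between cone_medium and cone_large above 80 N and contact force between the fingers and cone_medium above 1 N) or (contact force between cone_small and cone_medium above 80 N and contact force between the fingers and cone_small above 1 N)).
It fails at once if a cone is dropped on to the cone below so hard that they jam: a blow of over 150 N summed round the taper (contact force between cone_medium and cone_large above 150 N or contact force between cone_small and cone_medium above 150 N).
It also fails if it takes over 112 s, if anything falls off the work surface, if the arm or the gripper's body presses on something with over 40 N, if the wrist force passes 120 N, or if a joint passes its speed limit or range.

## Working session

There is one attempt and no reset: what is moved stays moved. The work goes in short steps, Python scripts to look and compute and a shell command to move; the robot and the scene stay as the last step left them, time stands still between calls to the robot, and variables do not carry over. Pictures are saved under pics/ and viewed, at most 14 in all, crops included, and the job is handed in when it is done.

```bash
ls; mkdir -p pics; python3 - <<'E'
from plant import robot
import cv2,numpy as np
for n in("top","side"):
    c=robot.read_camera(n);cv2.imwrite(f"pics/{n}0.png",c["img"]);np.savez(f"pics/{n}0.npz",**c);print(n,c["mtx"].tolist(),np.round(c["extrinsics"],4).tolist())
s=robot.read_state();print(s)
E
```

```text
drive.py
pics
plant.py
top [[410.5366894694306, 0.0, 254.58548823770042], [0.0, 410.5366894694306, 184.37752427052763], [0.0, 0.0, 1.0]] [[0.0267, -0.9996, -0.0021, -0.0849], [-0.9972, -0.0265, -0.0706, 0.5267], [0.0705, 0.004, -0.9975, 1.0232], [0.0, 0.0, 0.0, 1.0]]
side [[360.08699562458617, 0.0, 255.0708839109125], [0.0, 360.08699562458617, 193.3602223815147], [0.0, 0.0, 1.0]] [[-0.7522, -0.659, 0.0037, 0.3319], [-0.4253, 0.4812, -0.7665, 0.2709], [0.5033, -0.5781, -0.6422, 0.4931], [0.0, 0.0, 0.0, 1.0]]
{'time_s': 0.1, 'q': array([ 9.56997746e-01,  3.42672230e-01,  1.52495407e+00,  4.45316143e-05,
        1.27539086e+00, -1.45979757e-01]), 'dq': array([ 0.00093006, -0.00212026, -0.00367632,  0.00065406, -0.001473  ,
        0.0001646 ]), 'joint_torque': array([ 1.67967926e-03, -4.34451342e+01, -2.46487856e+01, -2.19456997e-04,
        4.68237995e-03, -2.93838946e-05]), 'tool_pos': array([0.2365506 , 0.46839097, 0.30327405]), 'tcp_rot': array([-3.14018950e+00, -2.49341856e-04,  2.67376066e+00]), 'ft_force': array([-0.45114627,  0.95658588, -0.15699488]), 'ft_torque': array([ 0.00110053, -0.03586587, -0.02748462]), 'finger_force': 0.0, 'gripper_width': 0.08559456123092056}
```
View pics/top0.png

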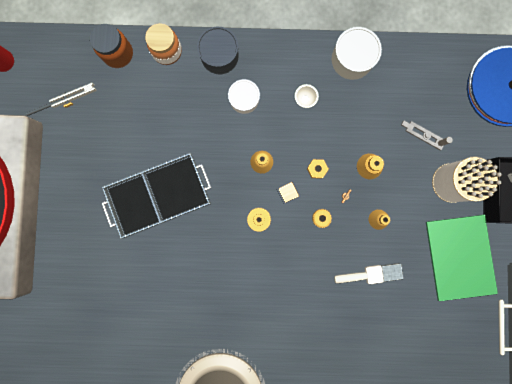

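View pics/side0.png

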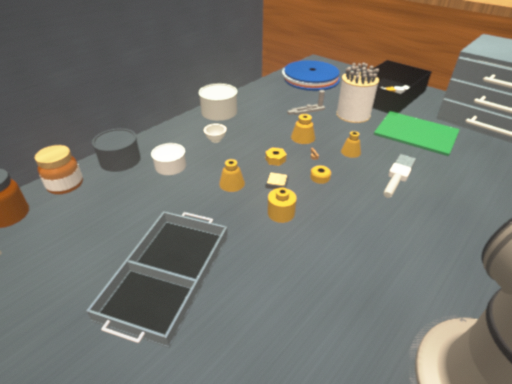

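The top picture shows the tray at (155,195) with its wider bay to the right. The cones are at (371,165) large, (262,161) medium and (379,219) small. The round nut is at (322,218), the collar at (259,219) and the hex nut at (318,168). In the side picture the tapered ones are at (303,128), (232,175) and (351,145), which agrees.

```bash
cat > h.py <<'E'
import numpy as np,cv2
def ray(c,px):
    E=c["extrinsics"];R,t=E[:3,:3],E[:3,3]
    d=R.T@np.linalg.inv(c["mtx"])@np.array([px[0],px[1],1.]);return -R.T@t,d
def onz(c,px,z):
    o,d=ray(c,px);return o+d*(z-o[2])/d[2]
def proj(c,p):
    E=c["extrinsics"];v=c["mtx"]@(E[:3,:3]@np.asarray(p,float)+E[:3,3]);return v[:2]/v[2]
def tri(c1,p1,c2,p2):
    o1,d1=ray(c1,p1);o2,d2=ray(c2,p2);d1/=np.linalg.norm(d1);d2/=np.linalg.norm(d2)
    s=np.linalg.lstsq(np.c_[d1,-d2],o2-o1,rcond=None)[0]
    a,b=o1+d1*s[0],o2+d2*s[1];return (a+b)/2,np.linalg.norm(a-b)
def hole(c,px,r):
    "centre of the dark hole nearest px, inside window r"
    x,y=int(px[0]),int(px[1]);I=c["img"][y-r:y+r+1,x-r:x+r+1]
    I=cv2.resize(I,None,fx=8,fy=8,interpolation=cv2.INTER_CUBIC)
    hsv=cv2.cvtColor(I,cv2.COLOR_BGR2HSV)
    br=((hsv[...,1]>110)&(hsv[...,2]>90)).astype(np.uint8)
    cs,h=cv2.findContours(br,cv2.RETR_CCOMP,cv2.CHAIN_APPROX_NONE)
    best=[k for k,q in zip(cs,h[0]) if q[3]>=0 and cv2.contourArea(k)>150]
    if not best:return None,0
    k=max(best,key=cv2.contourArea);m=cv2.moments(k)
    return np.array([m["m10"]/m["m00"],m["m01"]/m["m00"]])/8-.4375+[x-r,y-r],cv2.contourArea(k)/64
def load(n):return dict(np.load(f"pics/{n}.npz"))
E
python3 - <<'E'
from h import *
T,S=load("top0"),load("side0")
for n,a,b,z in(("large",(373,163),(305,119),.064),("medium",(262,160),(232,165),.060),("small",(383,219),(353,136),.056),("nut",(322,218),(321,173),.022),("collar",(259,219),(281,195),.06),("hex",(318,168),(275,154),.022)):
    p,A=hole(T,a,14);q,B=hole(S,b,12);print(n,p,A,q,B)
    if p is not None: print("  plane",onz(T,p,z).round(4))
    if p is not None and q is not None: print("  tri",[x.round(4) for x in tri(T,p,S,q)])
    if q is not None: print("  side",onz(S,q,z).round(4))
cv2.imwrite("pics/tray0.png",cv2.resize(T["img"][145:245,95:220],None,fx=6,fy=6,interpolation=cv2.INTER_CUBIC))
cv2.imwrite("pics/br0.png",cv2.resize(T["img"][145:235,240:400],None,fx=5,fy=5,interpolation=cv2.INTER_CUBIC))
E
```

```text
large [376.46448106 162.81624609] 14.1640625 None 0
  plane [ 0.5861 -0.3661  0.064 ]
medium [261.79612159 158.41559661] 14.90625 None 0
  plane [ 0.59   -0.0869  0.06  ]
small [385.10931314 219.29151821] 13.15625 None 0
  plane [ 0.4496 -0.3903  0.056 ]
nut [322.1234527  217.91799293] 29.453125 [320.79225199 169.92913198] 7.5078125
  plane [ 0.4486 -0.2428  0.022 ]
  tri [array([ 0.4487, -0.2424,  0.0239]), np.float64(0.0004)]
  side [ 0.4501 -0.2446  0.022 ]
collar [258.6160043 219.1983754] 14.546875 [282.06679459 191.10910088] 3.5625
  plane [ 0.4416 -0.083   0.06  ]
  tri [array([ 0.4418, -0.0829,  0.0622]), np.float64(0.0004)]
  side [ 0.4435 -0.0849  0.06  ]
hex [317.82363043 168.01602482] 30.328125 [275.39040762 152.30589176] 4.6796875
  plane [ 0.5744 -0.23    0.022 ]
  tri [array([ 0.5744, -0.2294,  0.0244]), np.float64(0.0007)]
  side [ 0.5769 -0.2321  0.022 ]
```

View pics/tray0.png

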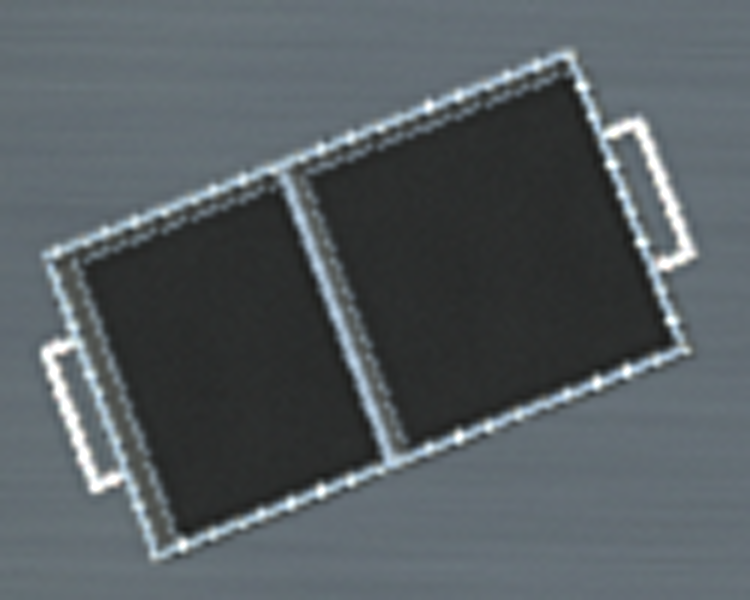

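View pics/br0.png

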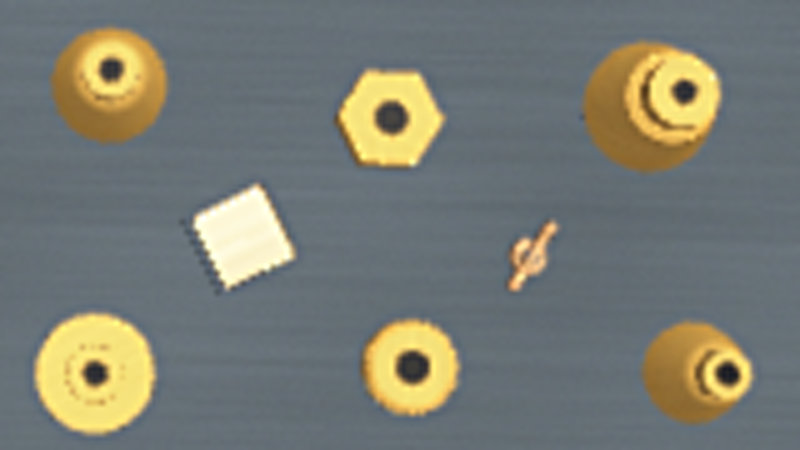

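Tray rim corners in the crop are (50,254), (571,52), (686,349) and (156,556), with the cross wall from (285,165) to (392,462). The brass crop shows three tapered cones (large, medium, small), plus the round nut, hex nut and straight collar as I read them.

```bash
cat >> h.py <<'E'
from scipy.spatial.transform import Rotation as Ro
def goto(s,xyz,yaw=None):
    "print tool-frame shift to TCP target and the remaining rotation"
    R=Ro.from_euler("xyz",s["tcp_rot"]);d=R.inv().apply(np.asarray(xyz)-s["tool_pos"])
    print("shift",d.round(4),end=" ")
    if yaw is not None:
        w=(R.inv()*Ro.from_euler("xyz",[np.pi,0,yaw])).as_rotvec();print("rot",w.round(3),end=" ")
    print("tcp",s["tool_pos"].round(4),"rot",s["tcp_rot"].round(3),"F",s["ft_force"].round(1),"t",round(s["time_s"],1))
E
python3 - <<'E'
from h import *
from plant import robot
T=load("top0");S=load("side0")
P=[onz(T,np.array([a,b])/6+[95,145]-.4,.03)[:2] for a,b in((50,254),(571,52),(686,349),(156,556))]
P=np.array(P);print(P.round(4),[np.linalg.norm(P[i]-P[i-1]).round(4) for i in range(4)])
c=P.mean(0);ty=(P[1]+P[2]-P[0]-P[3]);ty/=np.linalg.norm(ty);tx=np.array([ty[1],-ty[0]])
yaw=np.arctan2(tx[1],tx[0]);print("c",c,"yaw",yaw,"ty",ty)
print("wide",c+ty*.052,"narrow",c-ty*.065)
w=[onz(T,np.array([a,b])/6+[95,145]-.4,.03)[:2] for a,b in((285,165),(392,462))]
print("crosswall y",[(q-c)@ty for q in w])
print(robot.tcp_to_grasp)
print("hsv px", [proj(S,(*P[i],.03)).round(0) for i in range(4)])
s=robot.read_state();goto(s,(.4492,-.2437,.15),yaw+np.pi/2)
goto(s,(.4492,-.2437,.15),yaw-np.pi/2)
E
```

```text
[[0.5114 0.3095]
 [0.6023 0.0948]
 [0.4788 0.0421]
 [0.3872 0.2589]] [np.float64(0.1341), np.float64(0.2332), np.float64(0.1343), np.float64(0.2354)]
c [0.49495053 0.17634009] yaw -2.74152209972166 ty [ 0.38948333 -0.92103352]
wide [0.51520367 0.12844635] narrow [0.46963412 0.23620727]
crosswall y [np.float64(-0.011698808212002799), np.float64(-0.013265809397404385)]
0.0539
hsv px [array([ 88., 310.]), array([164., 212.]), array([226., 227.]), array([165., 338.])]
shift [-0.511  -0.5395  0.1539] rot [-0.000e+00 -2.000e-03 -2.439e+00] tcp [0.2366 0.4684 0.3033] rot [-3.14  -0.     2.674] F [-0.5  1.  -0.2] t 0.1
shift [-0.511  -0.5395  0.1539] rot [-0.001  0.     0.703] tcp [0.2366 0.4684 0.3033] rot [-3.14  -0.     2.674] F [-0.5  1.  -0.2] t 0.1
```

```bash
echo '[[[0,0,0,0,0,0.14],[0,0,0,0,0,0.14],[0,0,0,0,0,0.14],[0,0,0,0,0,0.14],[0,0,0,0,0,0.143]]]' > m.json && python3 drive.py m.json 0.062; python3 - <<'E'
from h import *
from plant import robot
s=robot.read_state();goto(s,(.4492,-.2437,.14),1.971);goto(s,(.49,.1,.3),1.971)
E
```

```text
time_s: 0.6
tool_pos: [0.2366, 0.4685, 0.3035]
tcp_rot: [-3.141, 0.0, 1.965]
ft_force: [-0.0, 0.8, -0.1]
gripper_width: 0.0616
finger_force: 0.0
shift [-0.7391 -0.0771  0.1639] rot [-0.001  0.    -0.006] tcp [0.2366 0.4685 0.3035] rot [-3.141  0.     1.965] F [-0.   0.8 -0.1] t 0.6
shift [-0.4375  0.0924  0.0036] rot [-0.001  0.    -0.006] tcp [0.2366 0.4685 0.3035] rot [-3.141  0.     1.965] F [-0.   0.8 -0.1] t 0.6
```

Careful with the scale: shifts go in shares of 50 mm. That gives: -0.045 m is -0.9, 0.012 m is 0.24.

```bash
echo '[[[-0.9,0.24,0,0,0,0],[-0.9,0.24,0,0,0,0],[-0.9,0.24,0,0,0,0],[-0.9,0.24,0,0,0,0],[-0.9,0.24,0,0,0,0],[-0.9,0.24,0,0,0,0],[-0.9,0.24,0,0,0,0],[-0.9,0.24,0,0,0,0]]]' > m.json && python3 drive.py m.json; echo '[[[-0.9,-0.4,0.24,0,0,0],[-0.9,-0.4,0.24,0,0,0],[-0.9,-0.4,0.24,0,0,0],[-0.9,-0.4,0.24,0,0,0],[-0.9,-0.4,0.24,0,0,0],[-0.9,-0.4,0.24,0,0,0],[-0.9,-0.4,0.24,0,0,0],[-0.9,-0.4,0.24,0,0,0]]]' > m.json && python3 drive.py m.json;python3 - <<'E'
from h import *
from plant import robot
s=robot.read_state();goto(s,(.4492,-.2437,.14),1.971);print(s["q"])
E
```

```text
time_s: 1.4
tool_pos: [0.4661, 0.1727, 0.3037]
tcp_rot: [-3.141, -0.0, 1.971]
ft_force: [0.3, 0.6, -0.3]
gripper_width: 0.0619
finger_force: 0.0
time_s: 2.2
tool_pos: [0.4577, -0.2161, 0.2085]
tcp_rot: [-3.142, -0.0, 1.971]
ft_force: [1.2, 0.1, 0.1]
gripper_width: 0.0622
finger_force: 0.0
shift [-0.0222 -0.0186  0.0685] rot [-0. -0. -0.] tcp [ 0.4577 -0.2161  0.2085] rot [-3.142 -0.     1.971] F [1.2 0.1 0.1] t 2.2
[-5.92705593e-01  4.08519938e-01  1.71219271e+00  2.38830144e-04
  1.02127183e+00 -9.92602391e-01]
```

Scaled: 0.035 m is 0.7, 0.03 m is 0.6.

```bash
echo '[[[-0.22,-0.18,0.7,0,0,0],[-0.22,-0.18,0.6,0,0,0],[0,0,0.4,0,0,0],[0,0,0.4,0,0,0],[0,0,0,0,0,0],[0,0,0,0,0,0]]]' > m.json && python3 drive.py m.json; python3 - <<'E'
from h import *
from plant import robot
s=robot.read_state();goto(s,(.4492,-.2437,.076),1.971)
a=robot.read_camera("side");b=robot.read_camera("top")
p=proj(a,(.449,-.244,.03)).astype(int);q=proj(b,(.449,-.244,.03)).astype(int)
f=lambda I,p:cv2.resize(I[p[1]-45:p[1]+45,p[0]-45:p[0]+45],(400,400),interpolation=cv2.INTER_CUBIC)
cv2.imwrite("pics/n1.png",np.hstack([f(a["img"],p),f(b["img"],q)]))
E
```

```text
time_s: 2.8
tool_pos: [0.4502, -0.2414, 0.1042]
tcp_rot: [-3.141, -0.001, 1.971]
ft_force: [-0.1, -0.0, 0.4]
gripper_width: 0.0621
finger_force: 0.0
shift [-0.0018 -0.0019  0.0282] rot [-0.    -0.001 -0.   ] tcp [ 0.4502 -0.2414  0.1042] rot [-3.141e+00 -1.000e-03  1.971e+00] F [-0.1 -0.   0.4] t 2.8
```

View pics/n1.png

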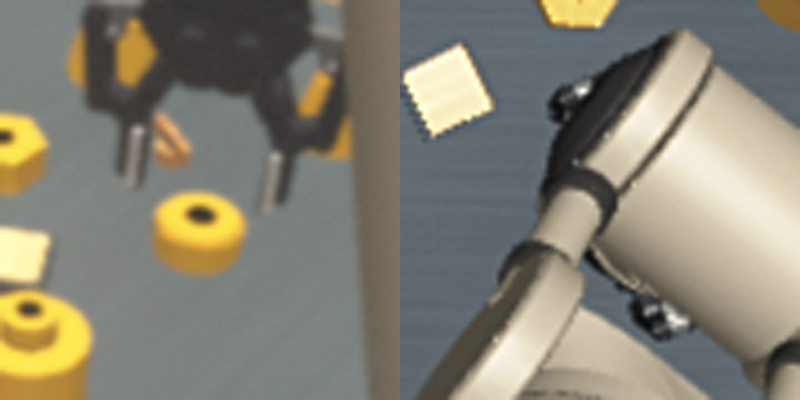

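The side crop shows the tips at (130,188) and (268,208), straddling the nut. I'll measure tip height from their midpoint.

```bash
python3 - <<'E'
from h import *
S=load("side0");p=proj(S,(.449,-.244,.03)).astype(int)
for u in((199,198),(130,188),(268,208)):
  q=p-45+np.array(u)*.225
  o,d=ray(S,q);A=np.array([.4492,-.2427])
  # horizontal direction toward camera: choose z where ray passes nearest the axis/finger
  off={199:0,130:-1,268:1}[u[0]]*.034;B=A+off*np.array([.921,.389])
  t=((B-o[:2])@d[:2])/(d[:2]@d[:2]);r=o+t*d;print(u,r.round(4),(r[:2]-B).round(4))
  B=A-off*np.array([.921,.389]);t=((B-o[:2])@d[:2])/(d[:2]@d[:2]);r=o+t*d;print("   alt",r.round(4),(r[:2]-B).round(4))
E
```

```text
(199, 198) [ 0.4502 -0.2422  0.0331] [0.001  0.0005]
   alt [ 0.4502 -0.2422  0.0331] [0.001  0.0005]
(130, 188) [ 0.4784 -0.219   0.0385] [0.0605 0.037 ]
   alt [ 0.4837 -0.2276  0.0315] [0.0032 0.0019]
(268, 208) [ 0.4186 -0.259   0.0326] [-0.0619 -0.0295]
   alt [ 0.4173 -0.2562  0.0348] [-0.0006 -0.0003]
```

Scaled: 0.013 m is 0.26, -0.001 m is -0.02.

```bash
echo '[[[-0.02,-0.02,0.26,0,0,0],[-0.02,-0.02,0.26,0,0,0],[0,0,0,0,0,0],[0,0,0,0,0,0]]]' > m.json && python3 drive.py m.json; echo '[[[0,0,0,0,0,0],[0,0,0,0,0,0],[0,0,0,0,0,0],[0,0,0,0,0,0],[0,0,0,0,0,0]]]' > m.json && python3 drive.py m.json 0.03 40
```

```text
time_s: 3.3
tool_pos: [0.4492, -0.244, 0.0783]
tcp_rot: [-3.142, -0.0, 1.971]
ft_force: [-1.2, -0.9, 0.4]
gripper_width: 0.0622
finger_force: 0.0
time_s: 3.8
tool_pos: [0.4494, -0.2442, 0.0791]
tcp_rot: [3.141, 0.001, 1.971]
ft_force: [-0.8, 0.8, 5.5]
gripper_width: 0.044
finger_force: 40.4
```

Scaled: -0.04 m is -0.8, -0.03 m is -0.6.

```bash
echo '[[[0,0,-0.2,0,0,0],[0,0,-0.6,0,0,0],[0,0,-0.8,0,0,0],[0,0,0,0,0,0]]]' > m.json && python3 drive.py m.json; python3 - <<'E'
from h import *
from plant import robot
s=robot.read_state();goto(s,(.4705,.2352,.16),1.971);print(s["gripper_width"],s["finger_force"])
E
```

```text
time_s: 4.2
tool_pos: [0.4512, -0.2454, 0.1633]
tcp_rot: [3.137, 0.008, 1.971]
ft_force: [0.5, -0.7, -1.7]
gripper_width: 0.0432
finger_force: 41.6
shift [0.4352 0.2049 0.0007] rot [ 0.005  0.008 -0.   ] tcp [ 0.4512 -0.2454  0.1633] rot [3.137 0.008 1.971] F [ 0.5 -0.7 -1.7] t 4.2
0.04319504065525167 41.59421611111611
```

```bash
echo '[[[0.6,0.3,0,0,0,0],[0.86,0.4,0,0,0,0],[0.86,0.4,0,0,0,0],[0.86,0.4,0,0,0,0],[0.86,0.4,0,0,0,0],[0.86,0.4,0,0,0,0],[0.86,0.4,0,0,0,0],[0.86,0.4,0,0,0,0]]]' > m.json && python3 drive.py m.json; echo '[[[0.86,0.4,0,0,0,0],[0.8,0.4,0,0,0,0],[0.4,0.2,0,0,0,0],[0,0,0,0,0,0],[0,0,0,0,0,0],[0,0,0,0,0,0]]]' > m.json && python3 drive.py m.json; python3 - <<'E'
from h import *
from plant import robot
s=robot.read_state();goto(s,(.4705,.2352,.085),1.971);print(s["gripper_width"],s["finger_force"])
E
```

```text
time_s: 5.0
tool_pos: [0.4625, 0.1231, 0.1581]
tcp_rot: [-3.141, -0.0, 1.971]
ft_force: [1.7, 0.1, -2.7]
gripper_width: 0.0433
finger_force: 41.6
time_s: 5.6
tool_pos: [0.4687, 0.2345, 0.1579]
tcp_rot: [-3.141, 0.0, 1.97]
ft_force: [1.4, 0.0, -1.9]
gripper_width: 0.0437
finger_force: 41.6
shift [-0.0001  0.002   0.0729] rot [-0.001  0.    -0.001] tcp [0.4687 0.2345 0.1579] rot [-3.141  0.     1.97 ] F [ 1.4  0.  -1.9] t 5.6
0.04367242168941275 41.58784661907703
```

```bash
echo '[[[0,0.04,0.6,0,0,0],[0,0,0.4,0,0,0],[0,0,0.32,0,0,0],[0,0,0.08,0,0,0],[0,0,0,0,0,0],[0,0,0,0,0,0]]]' > m.json && python3 drive.py m.json; python3 - <<'E'
from h import *
from plant import robot
s=robot.read_state();goto(s,(.4705,.2352,.083),1.971)
E
```

```text
time_s: 6.2
tool_pos: [0.4714, 0.2359, 0.089]
tcp_rot: [3.14, 0.0, 1.97]
ft_force: [-0.2, -0.1, -2.4]
gripper_width: 0.0435
finger_force: 41.6
shift [-0.0003 -0.0011  0.006 ] rot [ 0.001  0.    -0.001] tcp [0.4714 0.2359 0.089 ] rot [3.14 0.   1.97] F [-0.2 -0.1 -2.4] t 6.2
```

```bash
echo '[[[0,0,0.04,0,0,0],[0,0,0.04,0,0,0],[0,0,0,0,0,0],[0,0,0,0,0,0]]]' > m.json && python3 drive.py m.json; echo '[[[0,0,0.02,0,0,0],[0,0,0,0,0,0],[0,0,0,0,0,0]]]' > m.json && python3 drive.py m.json
```

```text
time_s: 6.6
tool_pos: [0.4709, 0.2364, 0.0844]
tcp_rot: [3.141, -0.0, 1.971]
ft_force: [0.4, 0.4, -2.9]
gripper_width: 0.0437
finger_force: 41.6
time_s: 6.9
tool_pos: [0.4708, 0.2364, 0.0832]
tcp_rot: [3.142, -0.0, 1.971]
ft_force: [-0.8, -1.0, -2.5]
gripper_width: 0.0432
finger_force: 41.6
```

Scaled: -0.04 m is -0.8, -0.02 m is -0.4.

```bash
echo '[[[0,0,0,0,0,0],[0,0,0,0,0,0],[0,0,0,0,0,0],[0,0,0,0,0,0]]]' > m.json && python3 drive.py m.json 0.062;  echo '[[[0,0,-0.4,0,0,0],[0,0,-0.8,0,0,0],[0,0,-0.8,0,0,0],[0,0,0,0,0,0]]]' > m.json && python3 drive.py m.json; python3 - <<'E'
from h import *
from plant import robot
a=robot.read_camera("side")
s=robot.read_state();goto(s,(.5868,-.3670,.19),1.971)
q=proj(a,(.4705,.2352,.026)).astype(int);print(q)
cv2.imwrite("pics/nut2.png",cv2.resize(a["img"][200:360,60:260],None,fx=3,fy=3))
E
```

```text
time_s: 7.3
tool_pos: [0.4709, 0.2363, 0.0833]
tcp_rot: [3.141, -0.0, 1.971]
ft_force: [0.1, -0.7, -0.2]
gripper_width: 0.062
finger_force: 0.0
time_s: 7.7
tool_pos: [0.4732, 0.2372, 0.1884]
tcp_rot: [3.131, 0.001, 1.971]
ft_force: [1.1, 0.5, -0.0]
gripper_width: 0.0622
finger_force: 0.0
shift [-0.6008 -0.1294 -0.0047] rot [ 0.006  0.    -0.   ] tcp [0.472  0.2368 0.1858] rot [3.135 0.    1.971] F [ 0.2 -0.5 -0.8] t 7.8
[144 295]
```

View pics/nut2.png

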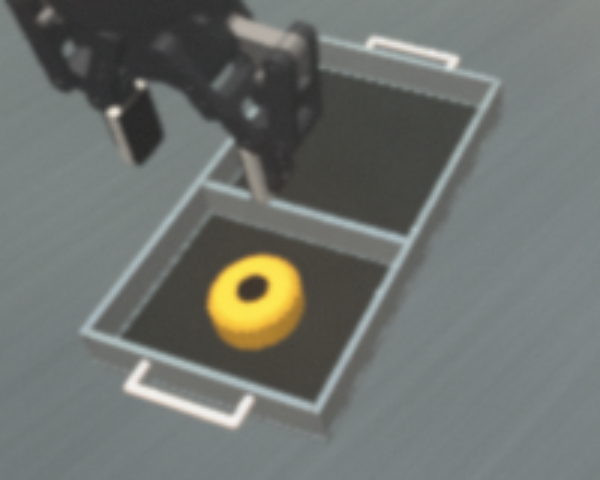

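The nut lies flat in the narrower bay, its hole at (253,288). Next is the large cone.

Scaled: -0.046 m is -0.92, -0.01 m is -0.2.

```bash
echo '[[[-0.6,-0.14,0,0,0,0],[-0.92,-0.2,0,0,0,0],[-0.92,-0.2,0,0,0,0],[-0.92,-0.2,0,0,0,0],[-0.92,-0.2,0,0,0,0],[-0.92,-0.2,0,0,0,0],[-0.92,-0.2,0,0,0,0],[-0.92,-0.2,0,0,0,0]]]' > m.json && python3 drive.py m.json 0.055; echo '[[[-0.92,-0.2,0,0,0,0],[-0.92,-0.2,0,0,0,0],[-0.92,-0.2,0,0,0,0],[-0.92,-0.2,0,0,0,0],[-0.92,-0.2,0,0,0,0],[-0.4,-0.2,0,0,0,0],[0,0,0,0,0,0],[0,0,0,0,0,0]]]' > m.json && python3 drive.py m.json; python3 - <<'E'
from h import *
from plant import robot
s=robot.read_state();goto(s,(.5868,-.3670,.127),1.971)
E
```

```text
time_s: 8.55
tool_pos: [0.5364, -0.1196, 0.1817]
tcp_rot: [-3.14, -0.002, 1.971]
ft_force: [0.9, 0.5, 1.5]
gripper_width: 0.055
finger_force: 0.0
time_s: 9.35
tool_pos: [0.5784, -0.3712, 0.1812]
tcp_rot: [-3.14, -0.003, 1.97]
ft_force: [0.2, 0.7, 0.1]
gripper_width: 0.0547
finger_force: 0.0
shift [0.0004 0.0095 0.0541] rot [-0.001 -0.003 -0.001] tcp [ 0.5784 -0.3712  0.1812] rot [-3.14e+00 -3.00e-03  1.97e+00] F [0.2 0.7 0.1] t 9.3
```

```bash
echo '[[[0,0.1,0.3,0,0,0],[0,0.08,0.4,0,0,0],[0,0,0.3,0,0,0],[0,0,0,0,0,0],[0,0,0,0,0,0]]]' > m.json && python3 drive.py m.json; python3 - <<'E'
from h import *
from plant import robot
s=robot.read_state();goto(s,(.5868,-.3670,.127),1.971)
a=robot.read_camera("side")
p=proj(a,(.587,-.366,.05)).astype(int)
cv2.imwrite("pics/l1.png",cv2.resize(a["img"][p[1]-35:p[1]+30,p[0]-40:p[0]+40],None,fx=8,fy=8,interpolation=cv2.INTER_CUBIC))
E
```

```text
time_s: 9.85
tool_pos: [0.5875, -0.3673, 0.1328]
tcp_rot: [-3.141, -0.001, 1.972]
ft_force: [0.2, 0.1, 1.1]
gripper_width: 0.055
finger_force: 0.0
shift [ 0.0005 -0.0005  0.0058] rot [-0.    -0.001  0.001] tcp [ 0.5875 -0.3673  0.1328] rot [-3.141e+00 -1.000e-03  1.972e+00] F [0.2 0.1 1.1] t 9.8
```

View pics/l1.png

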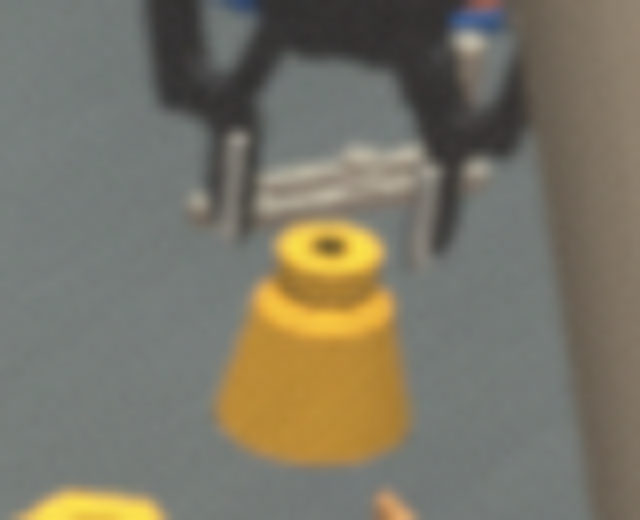

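Fingertips at (232,238) and (425,265). Their midpoint (328,251) sits at the cone's top hole (330,245), so the tips are about 63 mm up, as the model predicts.

Scaled: 0.004 m is 0.08.

```bash
echo '[[[0,0,0.08,0,0,0],[0,0,0.08,0,0,0],[0,0,0,0,0,0],[0,0,0,0,0,0]]]' > m.json && python3 drive.py m.json; echo '[[[0,0,0,0,0,0],[0,0,0,0,0,0],[0,0,0,0,0,0],[0,0,0,0,0,0],[0,0,0,0,0,0]]]' > m.json && python3 drive.py m.json 0.015 45
```

```text
time_s: 10.3
tool_pos: [0.5873, -0.3681, 0.1252]
tcp_rot: [3.142, -0.0, 1.971]
ft_force: [-0.4, 0.6, 0.3]
gripper_width: 0.0548
finger_force: 0.0
time_s: 10.8
tool_pos: [0.5873, -0.3682, 0.1257]
tcp_rot: [3.142, 0.0, 1.971]
ft_force: [-2.8, 0.4, 4.6]
gripper_width: 0.0311
finger_force: 44.7
```

Scaled: -0.04 m is -0.8, -0.03 m is -0.6.

```bash
echo '[[[0,0,-0.2,0,0,0],[0,0,-0.6,0,0,0],[0,0,-0.8,0,0,0],[0,0,-0.4,0,0,0],[0,0,0,0,0,0]]]' > m.json && python3 drive.py m.json; python3 - <<'E'
from h import *
from plant import robot
s=robot.read_state();goto(s,(.5155,.128,.2),1.971);print(s["gripper_width"],s["finger_force"])
E
```

```text
time_s: 11.3
tool_pos: [0.5886, -0.3686, 0.2292]
tcp_rot: [3.138, 0.006, 1.971]
ft_force: [0.6, -0.3, -3.7]
gripper_width: 0.0315
finger_force: 45.3
shift [0.486  0.1261 0.0267] rot [0.004 0.006 0.   ] tcp [ 0.5886 -0.3686  0.2292] rot [3.138 0.006 1.971] F [ 0.6 -0.3 -3.7] t 11.3
0.03146021097372924 45.292577147483826
```

```bash
echo '[[[0.6,0.14,0,0,0,0],[0.84,0.22,0,0,0,0],[0.84,0.22,0,0,0,0],[0.84,0.22,0,0,0,0],[0.84,0.22,0,0,0,0],[0.84,0.22,0,0,0,0],[0.84,0.22,0,0,0,0],[0.84,0.22,0,0,0,0]]]' > m.json && python3 drive.py m.json; echo '[[[0.84,0.22,0,0,0,0],[0.84,0.22,0,0,0,0],[0.84,0.22,0,0,0,0],[0.6,0.18,0,0,0,0],[0,0,0,0,0,0],[0,0,0,0,0,0],[0,0,0,0,0,0]]]' > m.json && python3 drive.py m.json; python3 - <<'E'
from h import *
from plant import robot
s=robot.read_state();goto(s,(.5155,.128,.13),1.971);print(s["gripper_width"],s["finger_force"])
E
```

```text
time_s: 12.1
tool_pos: [0.5372, -0.0349, 0.2234]
tcp_rot: [-3.139, -0.002, 1.971]
ft_force: [-0.0, 0.5, -4.3]
gripper_width: 0.0312
finger_force: 45.3
time_s: 12.8
tool_pos: [0.5163, 0.1224, 0.2243]
tcp_rot: [-3.14, -0.0, 1.97]
ft_force: [0.4, 0.1, -3.5]
gripper_width: 0.0312
finger_force: 45.3
shift [0.0055 0.0016 0.0943] rot [-0.002 -0.    -0.001] tcp [0.5163 0.1224 0.2243] rot [-3.14 -0.    1.97] F [ 0.4  0.1 -3.5] t 12.8
0.031203216201639912 45.310630202293396
```

```bash
echo '[[[0.1,0.04,0.6,0,0,0],[0,0,0.6,0,0,0],[0,0,0.4,0,0,0],[0,0,0.18,0,0,0],[0,0,0.06,0,0,0],[0,0,0,0,0,0],[0,0,0,0,0,0],[0,0,0,0,0,0]]]' > m.json && python3 drive.py m.json
```

```text
time_s: 13.6
tool_pos: [0.5169, 0.1285, 0.1342]
tcp_rot: [3.14, 0.001, 1.971]
ft_force: [-0.1, -0.6, -3.9]
gripper_width: 0.0312
finger_force: 45.3
```

Scaled: 0.002 m is 0.04, 0.001 m is 0.02.

```bash
echo '[[[0,0,0.04,0,0,0],[0,0,0.02,0,0,0],[0,0,0,0,0,0],[0,0,0,0,0,0]]]' > m.json && python3 drive.py m.json;echo '[[[0,0,0.02,0,0,0],[0,0,0,0,0,0],[0,0,0,0,0,0]]]' > m.json && python3 drive.py m.json
```

```text
time_s: 14.0
tool_pos: [0.5164, 0.1286, 0.1302]
tcp_rot: [3.142, -0.0, 1.971]
ft_force: [-0.4, -1.2, -2.9]
gripper_width: 0.0314
finger_force: 45.3
time_s: 14.3
tool_pos: [0.5164, 0.1286, 0.1296]
tcp_rot: [3.141, 0.0, 1.971]
ft_force: [-2.1, -0.7, 3.7]
gripper_width: 0.0312
finger_force: 45.9
```

Scaled: -0.03 m is -0.6, -0.02 m is -0.4.

```bash
echo '[[[0,0,0,0,0,0],[0,0,0,0,0,0],[0,0,0,0,0,0],[0,0,0,0,0,0]]]' > m.json && python3 drive.py m.json 0.055;  echo '[[[0,0,-0.4,0,0,0],[0,0,-0.6,0,0,0],[0,0,-0.2,0,0,0],[0,0,0,0,0,0]]]' > m.json && python3 drive.py m.json; python3 - <<'E'
from h import *
from plant import robot
s=robot.read_state();goto(s,(.5908,-.088,.18),1.971)
E
```

```text
time_s: 14.7
tool_pos: [0.5165, 0.1286, 0.1292]
tcp_rot: [3.141, 0.0, 1.971]
ft_force: [0.5, 0.1, 0.0]
gripper_width: 0.0549
finger_force: 0.0
time_s: 15.1
tool_pos: [0.5171, 0.1286, 0.1905]
tcp_rot: [3.138, 0.001, 1.971]
ft_force: [-0.3, -0.3, -0.7]
gripper_width: 0.0552
finger_force: 0.0
shift [-0.2282 -0.0165  0.0107] rot [ 0.003  0.001 -0.   ] tcp [0.5171 0.1286 0.1905] rot [3.138e+00 1.000e-03 1.971e+00] F [-0.3 -0.3 -0.7] t 15.1
```

Scaled: -0.045 m is -0.9, -0.04 m is -0.8.

```bash
echo '[[[-0.76,-0.06,0,0,0,0],[-0.9,-0.06,0,0,0,0],[-0.9,-0.06,0,0,0,0],[-0.9,-0.06,0,0,0,0],[-0.8,-0.06,0,0,0,0],[-0.3,-0.02,0,0,0,0],[0,0,0,0,0,0],[0,0,0,0,0,0]]]' > m.json && python3 drive.py m.json; python3 - <<'E'
from h import *
from plant import robot
s=robot.read_state();goto(s,(.5908,-.088,.122),1.971)
T=robot.read_camera("top");S=robot.read_camera("side");np.savez("pics/top1.npz",**T);np.savez("pics/side1.npz",**S)
a=proj(T,(.5164,.1286,.068));b=proj(S,(.5164,.1286,.068));print(a,b)
p,A=hole(T,a,14);q,B=hole(S,b,8);print(p,A,q,B)
if p is not None:print("top",onz(T,p,.068))
if q is not None:print("side",onz(S,q,.068))
E
```

```text
time_s: 15.9
tool_pos: [0.5897, -0.0868, 0.188]
tcp_rot: [-3.14, -0.002, 1.971]
ft_force: [-0.7, 0.0, -0.2]
gripper_width: 0.0549
finger_force: 0.0
shift [-0.0017  0.0006  0.066 ] rot [-0.002 -0.002 -0.   ] tcp [ 0.5897 -0.0868  0.188 ] rot [-3.140e+00 -2.000e-03  1.971e+00] F [-0.7  0.  -0.2] t 15.9
[171.93699358 185.85753924] [175.09764509 227.9652764 ]
[170.96293111 186.32398872] 14.1953125 [174.62070639 227.85397999] 8.71875
top [0.5152083  0.13090813 0.068     ]
side [0.51724574 0.12898064 0.068     ]
```

Scaled: 0.03 m is 0.6, 0.02 m is 0.4.

```bash
echo '[[[-0.04,0,0.6,0,0,0],[0,0,0.4,0,0,0],[0,0,0.24,0,0,0],[0,0,0.08,0,0,0],[0,0,0,0,0,0],[0,0,0,0,0,0]]]' > m.json && python3 drive.py m.json; python3 - <<'E'
from h import *
from plant import robot
s=robot.read_state();goto(s,(.5908,-.088,.121),1.971)
a=robot.read_camera("side")
p=proj(a,(.5908,-.088,.05)).astype(int)
cv2.imwrite("pics/m1.png",cv2.resize(a["img"][p[1]-35:p[1]+30,p[0]-40:p[0]+40],None,fx=8,fy=8,interpolation=cv2.INTER_CUBIC))
E
```

```text
time_s: 16.6
tool_pos: [0.5918, -0.0893, 0.1242]
tcp_rot: [3.14, 0.001, 1.971]
ft_force: [-0.7, 0.3, 0.3]
gripper_width: 0.0547
finger_force: 0.0
shift [ 0.0016 -0.0004  0.0032] rot [0.001 0.001 0.   ] tcp [ 0.5918 -0.0893  0.1242] rot [3.140e+00 1.000e-03 1.971e+00] F [-0.7  0.3  0.3] t 16.6
```

View pics/m1.png

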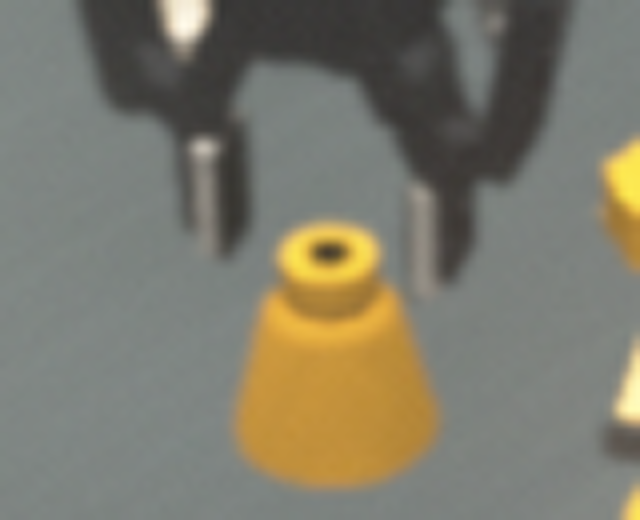

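Fingertips at (208,253) and (423,293), against the hole at (328,252). They're around the neck, a few mm to one side, so I'll shift slightly.

```bash
echo '[[[0,-0.04,0.04,0,0,0],[0.02,0,0.02,0,0,0],[0,0,0,0,0,0],[0,0,0,0,0,0]]]' > m.json && python3 drive.py m.json; echo '[[[0,0,0,0,0,0],[0,0,0,0,0,0],[0,0,0,0,0,0],[0,0,0,0,0,0],[0,0,0,0,0,0],[0,0,0,0,0,0]]]' > m.json && python3 drive.py m.json 0.01 45;echo '[[[0,0,-0.2,0,0,0],[0,0,-0.6,0,0,0],[0,0,-0.8,0,0,0],[0,0,-0.8,0,0,0],[0,0,-0.2,0,0,0],[0,0,0,0,0,0],[0,0,0,0,0,0]]]' > m.json && python3 drive.py m.json; python3 - <<'E'
from h import *
from plant import robot
s=robot.read_state();goto(s,(.5164,.129,.25),1.971);print(s["gripper_width"],s["finger_force"])
E
```

```text
time_s: 17.05
tool_pos: [0.589, -0.0894, 0.1203]
tcp_rot: [3.141, 0.0, 1.971]
ft_force: [-0.7, 0.1, 0.0]
gripper_width: 0.0547
finger_force: 0.0
time_s: 17.65
tool_pos: [0.5894, -0.0893, 0.1205]
tcp_rot: [3.141, 0.0, 1.971]
ft_force: [1.0, 1.0, 3.4]
gripper_width: 0.025
finger_force: 44.1
time_s: 18.35
tool_pos: [0.588, -0.0892, 0.2483]
tcp_rot: [-3.139, -0.002, 1.971]
ft_force: [-0.3, 0.7, -3.8]
gripper_width: 0.0247
finger_force: 44.7
shift [ 0.2289  0.019  -0.0012] rot [-0.003 -0.002 -0.   ] tcp [ 0.588  -0.0892  0.2483] rot [-3.139e+00 -2.000e-03  1.971e+00] F [-0.3  0.7 -3.8] t 18.4
0.024741536424014537 44.657249450683594
```

Scaled: 0.004 m is 0.08, 0.045 m is 0.9.

```bash
echo '[[[0.6,0.04,0,0,0,0],[0.9,0.08,0,0,0,0],[0.9,0.08,0,0,0,0],[0.9,0.08,0,0,0,0],[0.8,0.06,0,0,0,0],[0.46,0.04,0,0,0,0],[0,0,0,0,0,0],[0,0,0,0,0,0]]]' > m.json && python3 drive.py m.json; echo '[[[0,0,0.6,0,0,0],[0,0,0.3,0,0,0],[0,0,0,0,0,0],[0,0,0,0,0,0],[0,0,0,0,0,0]]]' > m.json && python3 drive.py m.json; python3 - <<'E'
from h import *
from plant import robot
s=robot.read_state();goto(s,(.5164,.129,.16),1.971);print(s["gripper_width"],s["finger_force"])
a=robot.read_camera("side")
p=proj(a,(.5164,.129,.07)).astype(int);print(p)
cv2.imwrite("pics/m2.png",cv2.resize(a["img"][p[1]-40:p[1]+50,p[0]-60:p[0]+60],None,fx=6,fy=6,interpolation=cv2.INTER_CUBIC))
E
```

```text
time_s: 19.15
tool_pos: [0.5169, 0.1282, 0.2484]
tcp_rot: [-3.138, -0.001, 1.972]
ft_force: [-0.2, -0.7, -1.2]
gripper_width: 0.0249
finger_force: 44.6
time_s: 19.65
tool_pos: [0.5184, 0.1275, 0.2059]
tcp_rot: [3.14, 0.0, 1.97]
ft_force: [-0.1, 1.3, -2.5]
gripper_width: 0.0252
finger_force: 44.6
shift [ 0.0022 -0.0013  0.0459] rot [ 0.001  0.    -0.001] tcp [0.5184 0.1275 0.2059] rot [3.14 0.   1.97] F [-0.1  1.3 -2.5] t 19.6
0.025243035899267977 44.58820581436157
[174 227]
```

View pics/m2.png

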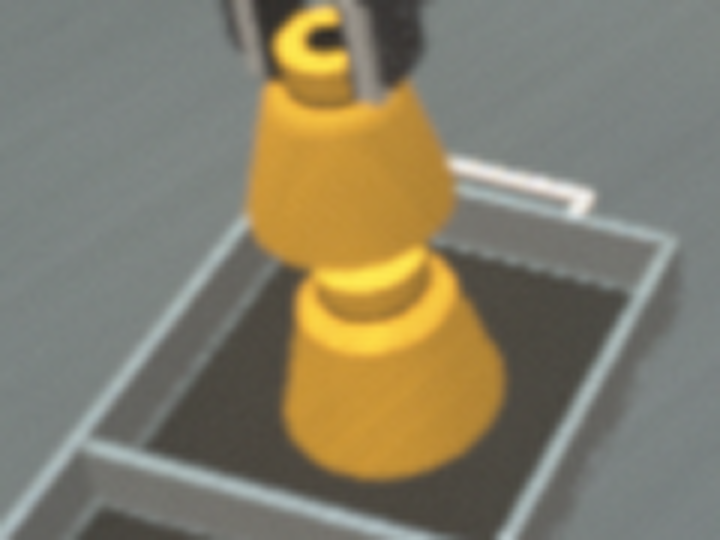

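The medium cone hangs over the large one, its hole at crop (325,40). I'll check coaxiality through the side calibration.

```bash
python3 - <<'E'
from h import *
S=load("side1")
print(onz(S,(167.8,193.3),.1454),"want side",(.5172,.1290))
E
echo '[[[0.04,-0.02,0.3,0,0,0],[0,0,0.3,0,0,0],[0,0,0.16,0,0,0],[0,0,0,0,0,0],[0,0,0,0,0,0]]]' > m.json && python3 drive.py m.json
```

```text
[0.51945537 0.12757857 0.1454    ] want side (0.5172, 0.129)
time_s: 20.2
tool_pos: [0.5164, 0.1295, 0.1679]
tcp_rot: [3.141, 0.0, 1.971]
ft_force: [-0.0, 0.2, -1.9]
gripper_width: 0.0252
finger_force: 44.7
```

Scaled: 0.004 m is 0.08, 0.003 m is 0.06.

```bash
echo '[[[0,0,0.08,0,0,0],[0,0,0.06,0,0,0],[0,0,0.04,0,0,0],[0,0,0,0,0,0],[0,0,0,0,0,0]]]' > m.json && python3 drive.py m.json; echo '[[[0,0,0.02,0,0,0],[0,0,0,0,0,0],[0,0,0,0,0,0]]]' > m.json && python3 drive.py m.json
```

```text
time_s: 20.7
tool_pos: [0.5159, 0.1295, 0.1581]
tcp_rot: [-3.141, -0.0, 1.971]
ft_force: [0.5, -0.8, -2.8]
gripper_width: 0.0249
finger_force: 44.7
time_s: 21.0
tool_pos: [0.5159, 0.1294, 0.1572]
tcp_rot: [-3.141, -0.0, 1.971]
ft_force: [-1.0, -1.7, -0.6]
gripper_width: 0.0247
finger_force: 44.8
```

Scaled: 0.001 m is 0.02.

```bash
echo '[[[0,0,0.02,0,0,0],[0,0,0,0,0,0],[0,0,0,0,0,0]]]' > m.json && python3 drive.py m.json
```

```text
time_s: 21.3
tool_pos: [0.5158, 0.1294, 0.1562]
tcp_rot: [-3.141, -0.0, 1.971]
ft_force: [-1.4, -0.6, -0.7]
gripper_width: 0.0247
finger_force: 44.9
```

```bash
echo '[[[0,0,0.02,0,0,0],[0,0,0,0,0,0],[0,0,0,0,0,0]]]' > m.json && python3 drive.py m.json
```

```text
time_s: 21.6
tool_pos: [0.5158, 0.1294, 0.1551]
tcp_rot: [-3.141, -0.0, 1.971]
ft_force: [-3.5, -2.3, 0.8]
gripper_width: 0.0251
finger_force: 45.0
```

Scaled: 0.001 m is 0.02, -0.0005 m is -0.01.

```bash
echo '[[[0,-0.01,0.02,0,0,0],[0,0,0,0,0,0],[0,0,0,0,0,0]]]' > m.json && python3 drive.py m.json
```

```text
time_s: 21.9
tool_pos: [0.5155, 0.1293, 0.1541]
tcp_rot: [-3.141, -0.0, 1.971]
ft_force: [-3.1, -1.7, 0.6]
gripper_width: 0.0246
finger_force: 44.9
```

Scaled: 0.001 m is 0.02, -0.0005 m is -0.01.

```bash
echo '[[[0,-0.01,0.02,0,0,0],[0,0,0,0,0,0],[0,0,0,0,0,0]]]' > m.json && python3 drive.py m.json
```

```text
time_s: 22.2
tool_pos: [0.5152, 0.1291, 0.1531]
tcp_rot: [3.141, -0.0, 1.971]
ft_force: [-1.5, -1.4, -0.6]
gripper_width: 0.0249
finger_force: 44.8
```

Scaled: 0.001 m is 0.02.

```bash
echo '[[[0,0,0.02,0,0,0],[0,0,0,0,0,0],[0,0,0,0,0,0]]]' > m.json && python3 drive.py m.json
```

```text
time_s: 22.5
tool_pos: [0.5151, 0.1291, 0.1524]
tcp_rot: [3.141, 0.0, 1.971]
ft_force: [-3.4, -2.0, 3.5]
gripper_width: 0.0249
finger_force: 45.3
```

Careful with the scale: shifts go in shares of 50 mm. That gives: -0.03 m is -0.6, -0.01 m is -0.2.

```bash
echo '[[[0,0,0,0,0,0],[0,0,0,0,0,0],[0,0,0,0,0,0],[0,0,0,0,0,0]]]' > m.json && python3 drive.py m.json 0.05;  echo '[[[0,0,-0.2,0,0,0],[0,0,-0.6,0,0,0],[0,0,-0.2,0,0,0],[0,0,0,0,0,0]]]' > m.json && python3 drive.py m.json; python3 - <<'E'
from h import *
from plant import robot
s=robot.read_state();goto(s,(.4504,-.3913,.18),1.971)
E
```

```text
time_s: 22.9
tool_pos: [0.5153, 0.1292, 0.1522]
tcp_rot: [3.141, 0.0, 1.971]
ft_force: [-0.5, -0.3, -0.6]
gripper_width: 0.0496
finger_force: 0.0
time_s: 23.3
tool_pos: [0.516, 0.1292, 0.2042]
tcp_rot: [3.137, 0.001, 1.971]
ft_force: [0.1, 0.4, -0.0]
gripper_width: 0.0499
finger_force: 0.0
shift [-0.4538 -0.2633  0.0236] rot [ 0.004  0.001 -0.   ] tcp [0.516  0.1292 0.2042] rot [3.137e+00 1.000e-03 1.971e+00] F [ 0.1  0.4 -0. ] t 23.3
```

Scaled: -0.04 m is -0.8, -0.03 m is -0.6.

```bash
echo '[[[-0.6,-0.36,0,0,0,0],[-0.8,-0.46,0,0,0,0],[-0.8,-0.46,0,0,0,0],[-0.8,-0.46,0,0,0,0],[-0.8,-0.46,0,0,0,0],[-0.8,-0.46,0,0,0,0],[-0.8,-0.46,0,0,0,0],[-0.8,-0.46,0,0,0,0]]]' > m.json && python3 drive.py m.json; echo '[[[-0.8,-0.46,0,0,0,0],[-0.8,-0.46,0,0,0,0],[-0.8,-0.46,0,0,0,0],[-0.4,-0.28,0,0,0,0],[0,0,0,0,0,0],[0,0,0,0,0,0],[0,0,0,0,0,0]]]' > m.json && python3 drive.py m.json; python3 - <<'E'
from h import *
from plant import robot
s=robot.read_state();goto(s,(.4504,-.3913,.117),1.971)
T=robot.read_camera("top");S=robot.read_camera("side");np.savez("pics/top2.npz",**T);np.savez("pics/side2.npz",**S)
a=proj(T,(.5155,.130,.0955));b=proj(S,(.5155,.130,.0955));print(a,b)
p,A=hole(T,a,12);q,B=hole(S,b,8);print(p,A,q,B)
if p is not None:print("top",onz(T,p,.0955))
if q is not None:print("side",onz(S,q,.0955))
if q is not None:print("tri",tri(T,p,S,q))
f=lambda I,p:cv2.resize(I[p[1]-40:p[1]+40,p[0]-40:p[0]+40],(400,400),interpolation=cv2.INTER_CUBIC)
cv2.imwrite("pics/st2.png",np.hstack([f(T["img"],a.astype(int)),f(S["img"],b.astype(int))]))
E
```

```text
time_s: 24.1
tool_pos: [0.47, -0.2278, 0.2013]
tcp_rot: [-3.141, -0.001, 1.971]
ft_force: [0.9, -0.1, -0.2]
gripper_width: 0.0505
finger_force: 0.0
time_s: 24.8
tool_pos: [0.4491, -0.3861, 0.2015]
tcp_rot: [-3.141, -0.002, 1.972]
ft_force: [1.4, -0.5, 0.1]
gripper_width: 0.0501
finger_force: 0.0
shift [-0.0055 -0.0008  0.0845] rot [-0.    -0.002  0.001] tcp [ 0.4491 -0.3861  0.2015] rot [-3.141e+00 -2.000e-03  1.972e+00] F [ 1.4 -0.5  0.1] t 24.8
[168.95178892 185.44007994] [172.5573055  217.32451937]
[168.75083849 186.02296182] 15.140625 [173.04780795 218.05521274] 11.078125
top [0.51411558 0.13041534 0.0955    ]
side [0.51345079 0.13059095 0.0955    ]
tri (array([0.51404289, 0.13040297, 0.09500126]), np.float64(0.00030856281017173435))
```

View pics/st2.png

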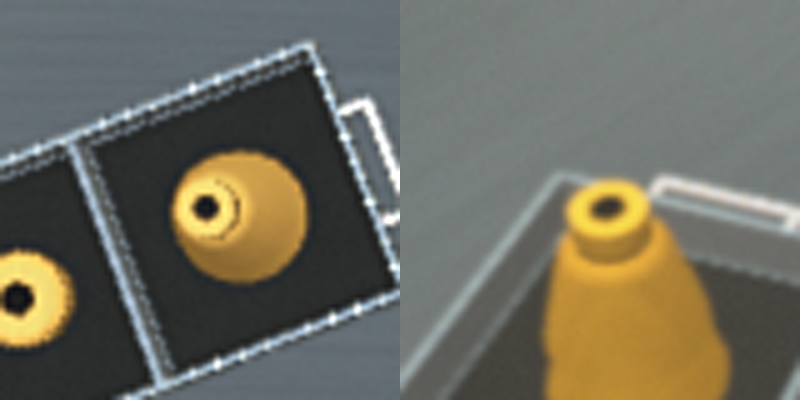

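The stack view shows the medium cone upright on the large one: the holes are at (205,207) from the top and (607,207) from the side, and it triangulates to a top at 95 mm. It's seated. Now the small cone.

Scaled: 0.004 m is 0.08, 0.03 m is 0.6.

```bash
echo '[[[-0.1,0,0.6,0,0,0],[0,0,0.6,0,0,0],[0,0,0.26,0,0,0],[0,0,0.08,0,0,0],[0,0,0,0,0,0],[0,0,0,0,0,0],[0,0,0,0,0,0]]]' > m.json && python3 drive.py m.json; python3 - <<'E'
from h import *
from plant import robot
s=robot.read_state();goto(s,(.4504,-.3913,.117),1.971)
a=robot.read_camera("side")
p=proj(a,(.4504,-.3913,.05)).astype(int)
cv2.imwrite("pics/s1.png",cv2.resize(a["img"][p[1]-35:p[1]+30,p[0]-40:p[0]+40],None,fx=8,fy=8,interpolation=cv2.INTER_CUBIC))
E
```

```text
time_s: 25.6
tool_pos: [0.4514, -0.3924, 0.1265]
tcp_rot: [3.141, 0.002, 1.971]
ft_force: [-0.1, -0.3, 0.3]
gripper_width: 0.05
finger_force: 0.0
shift [ 0.0015 -0.0005  0.0095] rot [ 0.001  0.002 -0.   ] tcp [ 0.4514 -0.3924  0.1265] rot [3.141e+00 2.000e-03 1.971e+00] F [-0.1 -0.3  0.3] t 25.6
```

View pics/s1.png

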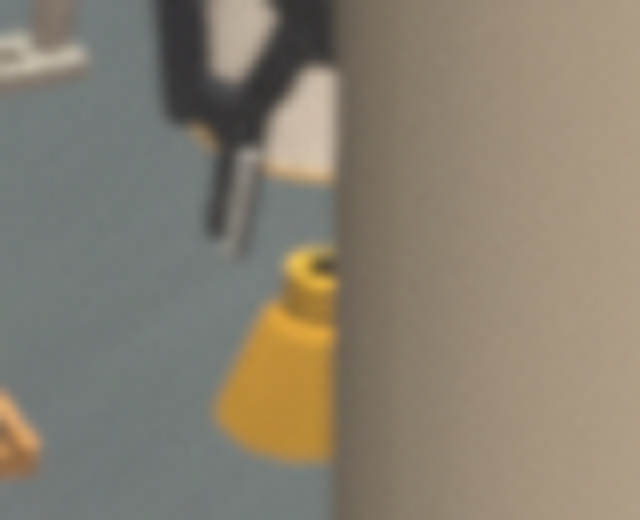

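The arm hides half the view. The left tip is at (235,255) and the hole near (325,265), which fits a centred grip.

Scaled: 0.005 m is 0.1, 0.004 m is 0.08.

```bash
echo '[[[0.02,0,0.1,0,0,0],[0,0,0.08,0,0,0],[0,0,0,0,0,0],[0,0,0,0,0,0]]]' > m.json && python3 drive.py m.json; echo '[[[0,0,0,0,0,0],[0,0,0,0,0,0],[0,0,0,0,0,0],[0,0,0,0,0,0],[0,0,0,0,0,0],[0,0,0,0,0,0]]]' > m.json && python3 drive.py m.json 0.008 45;echo '[[[0,0,-0.2,0,0,0],[0,0,-0.6,0,0,0],[0,0,-0.8,0,0,0],[0,0,-0.9,0,0,0],[0,0,-0.6,0,0,0],[0,0,0,0,0,0],[0,0,0,0,0,0]]]' > m.json && python3 drive.py m.json; python3 - <<'E'
from h import *
from plant import robot
s=robot.read_state();goto(s,(.5145,.1298,.26),1.971);print(s["gripper_width"],s["finger_force"])
E
```

```text
time_s: 26.05
tool_pos: [0.4505, -0.391, 0.1159]
tcp_rot: [-3.142, -0.001, 1.971]
ft_force: [0.2, 0.9, -0.2]
gripper_width: 0.0503
finger_force: 0.0
time_s: 26.65
tool_pos: [0.4505, -0.3912, 0.1164]
tcp_rot: [3.142, 0.0, 1.971]
ft_force: [-1.9, -0.6, 3.2]
gripper_width: 0.0207
finger_force: 44.0
time_s: 27.35
tool_pos: [0.4505, -0.3908, 0.2714]
tcp_rot: [3.141, 0.0, 1.971]
ft_force: [-0.1, 0.0, -3.3]
gripper_width: 0.021
finger_force: 44.3
shift [0.4546 0.2617 0.0114] rot [ 0.  0. -0.] tcp [ 0.4505 -0.3908  0.2714] rot [3.141 0.    1.971] F [-0.1  0.  -3.3] t 27.4
0.021001578583697264 44.27200198173523
```

```bash
echo '[[[0.6,0.36,0,0,0,0],[0.8,0.46,0,0,0,0],[0.8,0.46,0,0,0,0],[0.8,0.46,0,0,0,0],[0.8,0.46,0,0,0,0],[0.8,0.46,0,0,0,0],[0.8,0.46,0,0,0,0],[0.8,0.46,0,0,0,0]]]' > m.json && python3 drive.py m.json; echo '[[[0.8,0.46,0,0,0,0],[0.8,0.46,0,0,0,0],[0.8,0.46,0,0,0,0],[0.48,0.28,0,0,0,0],[0,0,0.6,0,0,0],[0,0,0.2,0,0,0],[0,0,0,0,0,0],[0,0,0,0,0,0]]]' > m.json && python3 drive.py m.json; python3 - <<'E'
from h import *
from plant import robot
s=robot.read_state();goto(s,(.5145,.1298,.19),1.971);print(s["gripper_width"],s["finger_force"])
a=robot.read_camera("side")
b=proj(a,(*s["tool_pos"][:2],s["tool_pos"][2]-.1164+.056));print(b,hole(a,b,9))
p=proj(a,(.5164,.129,.1)).astype(int);print(p)
cv2.imwrite("pics/s2.png",cv2.resize(a["img"][p[1]-40:p[1]+50,p[0]-60:p[0]+60],None,fx=6,fy=6,interpolation=cv2.INTER_CUBIC))
E
```

```text
time_s: 28.15
tool_pos: [0.4938, -0.0338, 0.2693]
tcp_rot: [-3.139, -0.002, 1.971]
ft_force: [0.4, 0.5, -1.5]
gripper_width: 0.0207
finger_force: 44.2
time_s: 28.95
tool_pos: [0.5151, 0.1284, 0.231]
tcp_rot: [-3.14, -0.0, 1.97]
ft_force: [0.8, -0.0, -0.9]
gripper_width: 0.0204
finger_force: 44.4
shift [0.0015 0.     0.041 ] rot [-0.001 -0.    -0.001] tcp [0.5151 0.1284 0.231 ] rot [-3.14 -0.    1.97] F [ 0.8 -0.  -0.9] t 28.9
0.02038573011508449 44.358842968940735
[166.68928766 182.50950343] (None, 0)
[172 214]
```

View pics/s2.png

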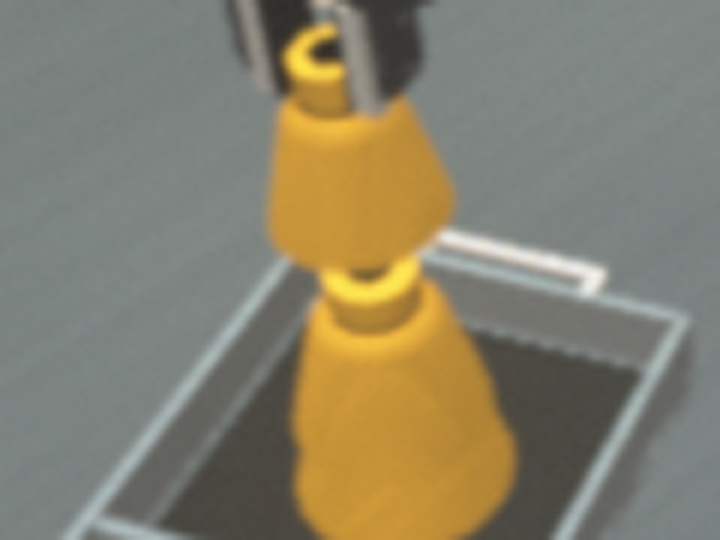

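Small cone's hole is at crop (323,48), over the medium's neck ring at about (370,275).

```bash
python3 - <<'E'
from h import *
S=load("side1")
print(onz(S,(165.4,181.6),.1706),"want",(.5135,.1306))
E
echo '[[[0.03,0,0.3,0,0,0],[0,0,0.3,0,0,0],[0,0,0.16,0,0,0],[0,0,0,0,0,0],[0,0,0,0,0,0],[0,0,0,0,0,0]]]' > m.json && python3 drive.py m.json
```

```text
[0.51845291 0.12833444 0.1706    ] want (0.5135, 0.1306)
time_s: 29.6
tool_pos: [0.515, 0.1304, 0.1941]
tcp_rot: [3.14, 0.0, 1.971]
ft_force: [0.2, 1.5, -1.4]
gripper_width: 0.0208
finger_force: 44.4
```

Scaled: 0.004 m is 0.08, 0.003 m is 0.06.

```bash
echo '[[[0,-0.04,0.08,0,0,0],[0,0,0.08,0,0,0],[0,0,0.06,0,0,0],[0,0,0,0,0,0],[0,0,0,0,0,0]]]' > m.json && python3 drive.py m.json; echo '[[[0,0,0.03,0,0,0],[0,0,0,0,0,0],[0,0,0,0,0,0]]]' > m.json && python3 drive.py m.json
```

```text
time_s: 30.1
tool_pos: [0.5131, 0.1298, 0.1823]
tcp_rot: [3.14, 0.0, 1.971]
ft_force: [2.3, 1.0, -1.5]
gripper_width: 0.0209
finger_force: 44.5
time_s: 30.4
tool_pos: [0.5132, 0.1298, 0.1811]
tcp_rot: [3.14, 0.0, 1.971]
ft_force: [4.3, 1.6, 1.6]
gripper_width: 0.0207
finger_force: 44.6
```

Scaled: 0.001 m is 0.02.

```bash
echo '[[[0,0.02,0,0,0,0],[0,0,0.02,0,0,0],[0,0,0,0,0,0],[0,0,0,0,0,0]]]' > m.json && python3 drive.py m.json
```

```text
time_s: 30.8
tool_pos: [0.5138, 0.1301, 0.1798]
tcp_rot: [3.141, 0.0, 1.971]
ft_force: [3.8, 0.9, 2.2]
gripper_width: 0.0207
finger_force: 44.7
```

```bash
echo '[[[0,0.02,0,0,0,0],[0,0,0.02,0,0,0],[0,0,0,0,0,0],[0,0,0,0,0,0]]]' > m.json && python3 drive.py m.json
```

```text
time_s: 31.2
tool_pos: [0.5144, 0.1304, 0.1785]
tcp_rot: [-3.141, -0.0, 1.971]
ft_force: [2.2, 0.5, 0.2]
gripper_width: 0.0206
finger_force: 44.7
```

Scaled: 0.001 m is 0.02, 0.0007 m is 0.014.

```bash
echo '[[[0,0.014,0,0,0,0],[0,0,0.02,0,0,0],[0,0,0,0,0,0],[0,0,0,0,0,0]]]' > m.json && python3 drive.py m.json
```

```text
time_s: 31.6
tool_pos: [0.5149, 0.1307, 0.1775]
tcp_rot: [-3.141, -0.0, 1.971]
ft_force: [1.0, -0.4, -0.9]
gripper_width: 0.0208
finger_force: 44.5
```

```bash
echo '[[[0,0,0.02,0,0,0],[0,0,0,0,0,0],[0,0,0,0,0,0]]]' > m.json && python3 drive.py m.json
```

```text
time_s: 31.9
tool_pos: [0.5151, 0.1307, 0.1769]
tcp_rot: [3.141, 0.0, 1.971]
ft_force: [0.5, -0.3, 3.9]
gripper_width: 0.0205
finger_force: 44.8
```

Seated: about 6 N vertical with little side force. Releasing and backing off.

Scaled: -0.045 m is -0.9, -0.04 m is -0.8.

```bash
echo '[[[0,0,0,0,0,0],[0,0,0,0,0,0],[0,0,0,0,0,0],[0,0,0,0,0,0]]]' > m.json && python3 drive.py m.json 0.055;  echo '[[[0,0,-0.2,0,0,0],[0,0,-0.6,0,0,0],[0,0,-0.6,0,0,0],[-0.8,0,0,0,0,0],[-0.9,0,0,0,0,0],[-0.9,0,0,0,0,0],[-0.8,0,0,0,0,0],[0,0,0,0,0,0]]]' > m.json && python3 drive.py m.json; echo '[[[0,0,0,0,0,0],[0,0,0,0,0,0],[0,0,0,0,0,0],[0,0,0,0,0,0]]]' > m.json && python3 drive.py m.json; python3 - <<'E'
from h import *
from plant import robot
T=robot.read_camera("top");S=robot.read_camera("side")
a=proj(T,(.5151,.1307,.1165));b=proj(S,(.5151,.1307,.1165))
p,A=hole(T,a,12);q,B=hole(S,b,8);print(p,A,q,B)
if p is not None:print("top",onz(T,p,.1165))
if q is not None:print("side",onz(S,q,.1165))
if q is not None:print("tri",tri(T,p,S,q))
f=lambda I,p:cv2.resize(I[p[1]-50:p[1]+70,p[0]-60:p[0]+60],(400,400),interpolation=cv2.INTER_CUBIC)
cv2.imwrite("pics/st3.png",np.hstack([f(T["img"],a.astype(int)),f(S["img"],b.astype(int))]))
print(robot.read_state()["dq"].round(4))
for n,x,z in(("collar",(259,219),.06),("hex",(318,168),.022)):
    h,_=hole(T,x,14);print(n,h if h is None else onz(T,h,z))
E
```

```text
time_s: 32.3
tool_pos: [0.5149, 0.1308, 0.1765]
tcp_rot: [-3.141, -0.0, 1.971]
ft_force: [0.8, 0.1, 0.3]
gripper_width: 0.0552
finger_force: 0.0
time_s: 33.1
tool_pos: [0.5828, -0.0303, 0.2473]
tcp_rot: [3.14, 0.002, 1.966]
ft_force: [0.3, 0.1, -0.8]
gripper_width: 0.0553
finger_force: 0.0
time_s: 33.5
tool_pos: [0.5811, -0.0247, 0.247]
tcp_rot: [3.141, -0.0, 1.972]
ft_force: [-0.1, -0.8, 0.5]
gripper_width: 0.0552
finger_force: 0.0
None 0 [170.29345238 207.9857288 ] 11.2109375
side [0.51658531 0.13011097 0.1165    ]Traceback (most recent call last):
  File "<stdin>", line 8, in <module>
  File "h.py", line 10, in tri
    o1,d1=ray(c1,p1);o2,d2=ray(c2,p2);d1/=np.linalg.norm(d1);d2/=np.linalg.norm(d2)
          ~~~^^^^^^^
  File "h.py", line 4, in ray
    d=R.T@np.linalg.inv(c["mtx"])@np.array([px[0],px[1],1.]);return -R.T@t,d
                                            ~~^^^
TypeError: 'NoneType' object is not subscriptable
```

```bash
echo '[[[-0.8,0,0,0,0,0],[-0.9,0,0,0,0,0],[-0.9,0,0,0,0,0],[-0.9,0,0,0,0,0],[-0.6,0,0,0,0,0],[0,0,0,0,0,0],[0,0,0,0,0,0],[0,0,0,0,0,0]]]' > m.json && python3 drive.py m.json; python3 - <<'E'
from h import *
from plant import robot
T=robot.read_camera("top");S=robot.read_camera("side")
a=proj(T,(.5151,.1307,.1165));b=proj(S,(.5151,.1307,.1165))
f=lambda I,p:cv2.resize(I[p[1]-50:p[1]+70,p[0]-60:p[0]+60],(400,400),interpolation=cv2.INTER_CUBIC)
cv2.imwrite("pics/st3.png",np.hstack([f(T["img"],a.astype(int)),f(S["img"],b.astype(int))]))
p,A=hole(T,a,12);q,B=hole(S,b,8);print(p,A,q,B)
if p is not None and q is not None:print("top",onz(T,p,.1165),"tri",tri(T,p,S,q))
for n,x,z in(("collar",(259,219),.06),("hex",(318,168),.022)):
    h,_=hole(T,x,14);print(n,h if h is None else onz(T,h,z))
E
```

```text
time_s: 34.4
tool_pos: [0.661, -0.2132, 0.2467]
tcp_rot: [-3.141, -0.001, 1.972]
ft_force: [-0.6, 0.8, -0.5]
gripper_width: 0.055
finger_force: 0.0
[166.07078844 185.28136656] 18.8515625 [170.32627597 207.99799571] 11.53125
top [0.51437681 0.13216554 0.1165    ] tri (array([0.51418421, 0.131584  , 0.11892767]), np.float64(0.00012176800548382158))Traceback (most recent call last):
  File "<stdin>", line 10, in <module>
  File "h.py", line 20, in hole
    best=[k for k,q in zip(cs,h[0]) if q[3]>=0 and cv2.contourArea(k)>150]
                              ~^^^
TypeError: 'NoneType' object is not subscriptable
```

View pics/st3.png

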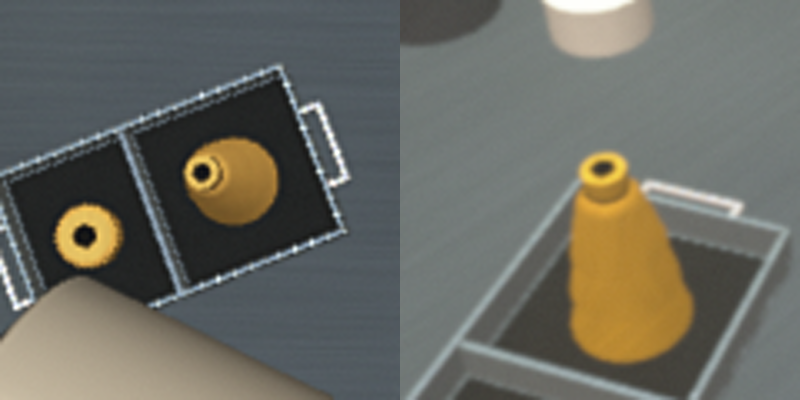

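The stack stands upright in the wider bay, with the holes at (203,173) from the top and (602,168) from the side. Its top triangulates to 119 mm, on the axis within 2 mm. The nut lies flat in its bay at (85,235), and the arm is clear.

```bash
python3 -c "
from plant import robot
print(robot.close_job())"
```

```text
the job is handed in; nothing more can be done
None
```

I handed the job in at about 35 s: the three cones are stacked upright in the wider bay and the clamp nut lies flat in the narrower bay. I never gripped the collar or the hexagon nut, but the arm blocked my last camera check of them, and the hand-in call returned no verdict.

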